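# Two steady turns of the coffee mill

### The arm

A 6-joint arm with a two-finger parallel gripper is mounted at the origin on a cart in front of the work surface, level with it; the furniture and walls round the work are solid. World frame = base frame: x ahead of the robot, y to its left, z up, the work surface at z = 0. Lengths are in m, angles in rad, forces in N, time in s.
With the tool pointing down it reaches from about 0.4 to 0.825 m from the base axis. Payload 7 kg.
Tool frame: the origin (TCP) lies between the finger pads, 19 mm behind the fingertips; this is the grasp point; z points along the fingers, y is the line along which they close (so a half turn about z gives the same grasp; the last joint's range is limited). The gripper opens to 88 mm and grips with 3 to 60 N. Pads are 19 mm wide; open, the fingers measure 130 mm over their backs; the gripper's body (78 mm by 193 mm) begins 47 mm behind the grasp point.
Start: joints at [-0.886, 0.359, 0.012, 0, -1.224, -0.288], TCP at [0.261, -0.623, 0.245] pointing down, gripper open.
Joint ranges: [-3.07, 3.07], [-1.43, 2.12], [-1.02, 1.25], [-3.03, 1.67], [-3.05, -0], [-3.03, 3.03]. Speed limits (rad/s): [2.39, 2.39, 3.01, 3.14, 3.14, 3.14].

### API

Orientations are given as [roll, pitch, yaw] about the fixed x, y, z axes, in that order (R = Rz(yaw) Ry(pitch) Rx(roll)).
In Python, from station import arm, viewer, get_state gives the robot as it stands (arm), with the cameras (viewer) and the readings as plain functions.
- The arm moves only by the tool nudge_tcp, called after "Request:" in YAML: its name, and indented under it one key for each argument. Schema: {"type":"object","properties":{"motion":{"type":"array","items":{"type":"array","items":{"type":"array","items":{"type":"number"},"minItems":5,"maxItems":5},"minItems":1,"maxItems":20},"minItems":1,"maxItems":1},"grip_n":{"type":"number"},"only":{"type":"string"},"quiet":{"type":"boolean"},"lines":{"type":"string"}},"required":["motion"],"additionalProperties":false}. motion is a list that holds a single list of rows (three levels of brackets), with 1 to 20 rows, each of 5 numbers: the finger opening in m, then dx, dy, dz in m, then a turn about the tool's z in rad; each row is the pose to reach, as a shift and turn from the pose commanded when the call began, along the tool's axes at that moment; what a row does not reach only later rows make up. A row lasts 1/12 s, in which the tool goes at most 0.0417 m and 0.125 rad, less where a joint would pass 70% of its speed; a pose out of reach is approached as far as the arm can. The fingers move at their own pace and stop on an object; grip_n is the grip in N (left out, the last holds). Time passes only in rows, so rows that do not move let the fingers close. The tool returns the time, the measured TCP pose, the force, the opening and the grip force at its end. only (a regular expression) keeps the lines of the reply that match it, lines (a string "A,B") keeps lines A to B, and quiet returns only ok. Input that does not fit is refused with a message, and nothing moves.
- get_state(): the state, without advancing time (a new reading comes with each control period).
- viewer.grab_frame(name): name is "scene" or "top"; returns the picture (420x560x3 uint8, red, green, blue); there is no depth.
- viewer.camera_params(name): a dict with "fx", "fy", "cx", "cy" (pixels), "T" (4x4, takes a point from camera to world coordinates). Camera axes: x right, y down, z forward; pixel columns grow to the right and rows downward; lengths in m; the calibration is good to about 2 mm. A picture is of the moment at which its call begins. camera_params takes no time and is no camera call.
- arm.job_done(): hands the job in; it is judged then, once.
The state is a dict: "t": time; "q": joint angles; "qd": joint speeds; "joint_efforts": joint torques, N m; "eef_pos": TCP position; "ee_rot": TCP orientation; "force": force on the tool from outside, world axes, zero at the start; "moment": the same for the moment, N m; "width": finger opening in m; "gripper_force": force on a finger pad.
Only numpy, scipy, OpenCV 4.12 (cv2) and the standard library are available. Lean on these libraries where they do the work, as an engineer would, in place of code of your own. Each camera call takes 0.05 s, during which the arm holds its last target. There are 200 camera calls.

### The job

Grind a small dose of coffee: turn the crank of the red hand mill two full turns clockwise (seen from above) and leave its knob where it was at the start, let go and still. Each turn has one stiff spot: keep an even, unhurried pace through it, well under a turn a second, so that the crank neither jumps ahead nor runs backwards. Leave the crank of the white mill alone.

Things in the scene. Friction and masses are not known exactly. Their poses are not given: they have to be found in the camera images.
- red_mill: Red hand coffee mill fixed on the worktop by its black suction foot (96 mm across): amber glass below, red metal above (82 mm across), steel cap, 130 mm high to the crank. Origin: centre of its underside, on the worktop; z is up and is the crank's axis. Its yaw is arbitrary. A white mill of the same shape stands about 0.18 m away (0.14 to 0.23 m, axis to axis).
- red_mill_knob (a point): Grip point on the axis of the upright dark wooden knob of the red mill's crank, 50 mm from the crank's axis, always 171 mm above the worktop. The knob (24 mm across, 44 mm high) reaches 19 mm above and 25 mm below it and stands on the 13 mm wide steel arm. It spins freely on its pin: pinch it from above and lead it round without turning the gripper. The hub's top is 147 mm high.
- red_mill_crank (a joint): Crank angle, rad: grows clockwise seen from above, never wraps (two turns add 12.57), starts at -0.6 to 0.6 and stays where left there. Takes 2 N at the knob; from 1.2 to 3.14 (and a turn later) a spring hump makes it about 8 N, from 3.14 to 5.1 it pushes ahead with up to 3.5 N: keep hold. Over 6.3 rad/s is racing; under -1.5 rad/s in mid-work, or below -1.1 rad, is running backwards.
- white_mill_knob (a point): The same point on the crank knob of the other mill, equal in shape and size but with a white body. It must not be moved (15 mm at most). Keep the arm clear of the room too: a tall fridge stands to the left of the worktop, a kettle and a low hood over the hob to the right; swinging across within 0.44 m of the base axis with the TCP 0.27 m high clears them.

How it is judged:
On the way, in this order (a step that is already met when the one before it is completed fails the run):
1. the red crank has passed the stiff spot of the first turn (value of joint red_mill_crank above 3.94159 rad), for 0.05 s.
2. the red crank has passed the stiff spot of the second turn (value of joint red_mill_crank above 10.2248 rad), for 0.05 s.
At the end, for the whole second after the job is handed in: The red mill's crank has made two full turns clockwise, its knob stands within 22 mm (about 25 degrees) of where it was at the start, and it is at rest; the white mill's crank has not been turned (its knob is within 15 mm of its start) (value of joint red_mill_crank between 11.2664 and 13.8664 rad and distance of red_mill_knob from where it was at the start of the episode below 0.022 m and velocity of joint red_mill_crank between -0.1 and 0.1 rad/s); the robot touches nothing.
It fails at once if the red crank races (over 6.3 rad/s, a turn a second) (velocity of joint red_mill_crank above 6.3 rad/s).
It fails at once if the red crank is turned backwards from its start (value of joint red_mill_crank below -1.1 rad).
It fails at once if the red crank runs backwards in mid-work (faster than 1.5 rad/s) (value of joint red_mill_crank between 1 and 11.5664 rad and velocity of joint red_mill_crank below -1.5 rad/s).
It fails at once if the white mill's crank is moved (knob by more than 15 mm) (distance of white_mill_knob from where it was at the start of the episode above 0.015 m).
It also fails if it takes over 67 s, if anything falls off the work surface, if the arm or the gripper's body presses on something with over 40 N, if the wrist force passes 120 N, or if a joint passes its speed limit or range.

## Working session

There is one attempt and no reset: what is moved stays moved. The work goes in short steps, Python scripts to look and compute and a tool call to move; the robot and the scene stay as the last step left them, time stands still between calls to the robot, and variables do not carry over. Pictures are saved under pics/ and viewed, at most 10 in all, crops included, and the job is handed in when it is done.

```bash
ls; mkdir -p pics
```

Run:
```python
from station import arm, viewer, get_state
import cv2
for n in("scene","top"):
    cv2.imwrite(f"pics/{n}0.png",viewer.grab_frame(n)[:,:,::-1]); p=viewer.camera_params(n); print(n,p)
s=get_state(); print(s)
```

```text
pics
station.py
scene {'fx': 462.01058532214836, 'fy': 462.01058532214836, 'cx': 277.65172401782087, 'cy': 210.27114516241505, 'T': array([[ 0.79640457, -0.32760065,  0.50834789,  0.1004217 ],
       [-0.60460887, -0.4122502 ,  0.68154082, -0.43843884],
       [-0.0137067 , -0.85013386, -0.5263882 ,  0.58311338],
       [ 0.        ,  0.        ,  0.        ,  1.        ]])}
top {'fx': 535.1573630995903, 'fy': 535.1573630995903, 'cx': 284.6964871983552, 'cy': 214.4459576059378, 'T': array([[ 0.01494804, -0.98585408,  0.16693801,  0.39522015],
       [-0.99958906, -0.01064968,  0.02661382,  0.11550776],
       [-0.02445951, -0.16726723, -0.98560814,  0.95925366],
       [ 0.        ,  0.        ,  0.        ,  1.        ]])}
{'t': 0.1, 'q': array([-8.85921432e-01,  3.59317381e-01,  1.11861268e-02, -2.94238579e-04,
       -1.22408527e+00, -2.88111045e-01]), 'qd': array([ 5.65586168e-04, -5.44441533e-04,  2.11504072e-03,  1.94973052e-03,
       -1.39420289e-03,  8.74420970e-05]), 'joint_efforts': array([-2.99257845e-04, -5.84163916e+01,  2.93750685e+01,  7.01546252e+00,
        1.01826258e-02, -7.49711035e-05]), 'eef_pos': array([ 0.26068092, -0.62221362,  0.24453307]), 'ee_rot': array([ 3.14015239e+00, -1.38354044e-04, -2.74492888e+00]), 'force': array([-0.29254303,  0.38397118,  0.60825702]), 'moment': array([0.01633782, 0.0430821 , 0.03726646]), 'gripper_force': 0.0, 'width': 0.08755840094500121}
```

View pics/scene0.png

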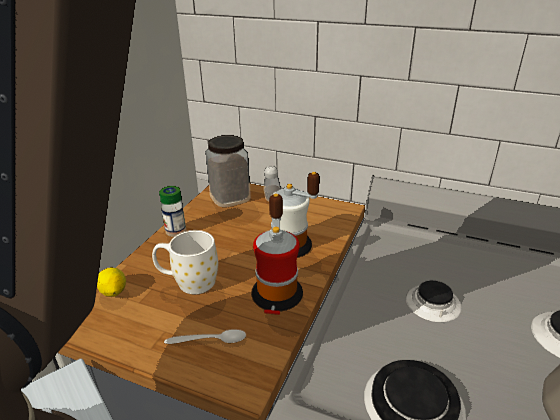

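View pics/top0.png

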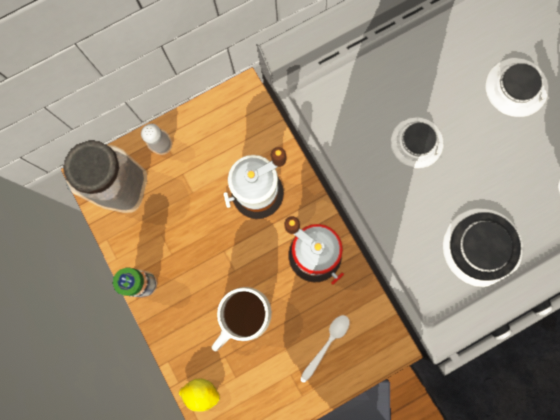

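The scene view shows the red mill's knob at about (276,206) and its hub at (276,231). The white mill's knob is at (313,183). In the top view the red knob's top is at (292,225) with the hub at (318,247); the white knob is at (279,156) with its hub at (251,175).

Create h.py:
```python
from station import arm, viewer, get_state
import numpy as np, cv2
def ray(n,u,v):
    p=viewer.camera_params(n);T=p["T"];d=T[:3,:3]@np.array([(u-p["cx"])/p["fx"],(v-p["cy"])/p["fy"],1]);return T[:3,3],d/np.linalg.norm(d)
def plane(n,u,v,z):
    o,d=ray(n,u,v);return o+d*(z-o[2])/d[2]
def tri(a,b):
    (o,d),(p,e)=a,b
    st=np.linalg.lstsq(np.c_[d,-e],p-o,rcond=None)[0];A=o+d*st[0];B=p+e*st[1];return (A+B)/2,np.linalg.norm(A-B)
def blobs(im,lo,hi,box,amin=15):
    m=cv2.inRange(cv2.cvtColor(im,cv2.COLOR_RGB2HSV),lo,hi);k=np.zeros_like(m);x0,y0,x1,y1=box;k[y0:y1,x0:x1]=m[y0:y1,x0:x1]
    n,_,st,c=cv2.connectedComponentsWithStats(k)
    return [(st[i].tolist(),c[i].round(1).tolist()) for i in range(1,n) if st[i][4]>=amin]
```

Run:
```python
from h import *
a=cv2.imread("pics/scene0.png")[:,:,::-1];b=cv2.imread("pics/top0.png")[:,:,::-1]
for nm,im,boxes in(("scene",a,((262,185,292,222),(300,165,330,200))),("top",b,((278,210,306,238),(265,142,293,170)))):
    for bx in boxes: print(nm,"brown",blobs(im,(0,90,10),(18,255,140),bx)); 
print("brass s",blobs(a,(14,120,150),(32,255,255),(262,180,302,240),3))
print("brass t",blobs(b,(14,120,150),(32,255,255),(240,140,330,260),3))
v=[cv2.resize(a[160:260,240:340],None,fx=4,fy=4),cv2.resize(b[140:240,240:340],None,fx=4,fy=4)]
cv2.imwrite("pics/z.png",np.hstack(v)[:,:,::-1])
```

```text
scene brown [([262, 186, 3, 12, 24], [262.7, 192.8]), ([262, 194, 21, 24, 304], [275.0, 206.0])]
scene brown [([307, 172, 12, 23, 225], [312.8, 183.6])]
top brown [([285, 217, 15, 17, 157], [292.0, 225.0])]
top brown [([270, 147, 16, 20, 192], [278.2, 156.9])]
brass s [([287, 184, 5, 5, 18], [288.6, 185.9]), ([274, 194, 4, 3, 9], [275.4, 194.7]), ([262, 198, 4, 3, 6], [263.2, 199.0]), ([262, 203, 10, 29, 223], [265.6, 217.7]), ([272, 227, 7, 6, 27], [275.1, 229.0])]
brass t [([240, 140, 90, 120, 5475], [282.3, 203.0]), ([275, 150, 7, 7, 39], [278.0, 152.6]), ([248, 171, 6, 7, 35], [250.7, 173.9]), ([288, 220, 8, 7, 41], [291.7, 222.8]), ([315, 243, 6, 7, 34], [317.5, 246.3])]
```

View pics/z.png

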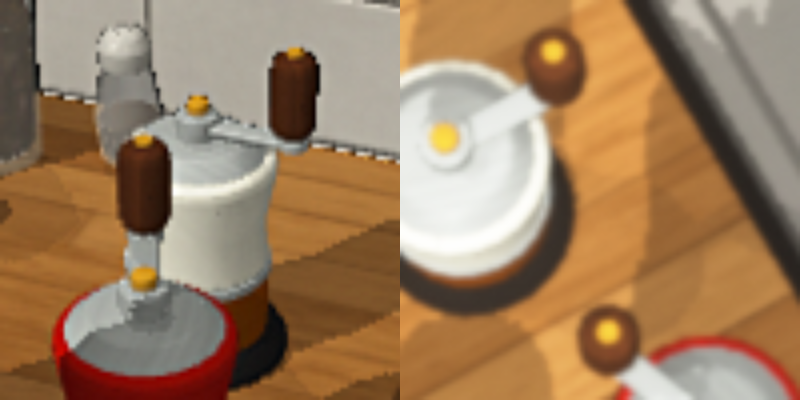

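The zoom confirms that the brass caps mark the knob tops and hub tops. In the scene view the red knob's cap is at (275.4,194.7) and the hub's at (275.5,229.3). In the top view they are at (291.7,222.8) and (317.5,246.3).

Run:
```python
from h import *
P={"Rknob":((275.4,194.7),(291.7,222.8)),"Rhub":((275.6,229.3),(317.5,246.3)),"Wknob":((313.5,173),(278,152.6)),"Whub":((289,185.9),(250.7,173.9))}
r={}
for k,(s,t) in P.items():
    r[k],e=tri(ray("scene",*s),ray("top",*t));print(k,r[k].round(4),round(e,4))
print("plane knob .1925",plane("top",291.7,222.8,.1925).round(4),plane("scene",275.4,194.7,.1925).round(4))
print("plane hub .149",plane("top",317.5,246.3,.149).round(4),plane("scene",275.6,229.3,.149).round(4))
d=r["Rknob"]-r["Rhub"];print("radius",np.hypot(*d[:2]),"ang",np.arctan2(d[1],d[0]))
d=r["Wknob"]-r["Rhub"];print("Wknob rel",d, np.hypot(*d[:2]))
```

Request:
nudge_tcp:
  motion:
    - [[0.06,0,0.125,-0.025,0],[0.06,0,0.125,-0.025,0],[0.06,0,0.125,-0.025,0],[0.06,-0.002,0.245,-0.025,0],[0.06,-0.002,0.245,-0.025,0],[0.06,-0.002,0.245,-0.025,0],[0.06,-0.002,0.245,-0.025,0],[0.06,-0.197,0.294,-0.025,0],[0.06,-0.197,0.294,-0.025,0],[0.06,-0.197,0.294,-0.025,0],[0.06,-0.197,0.294,-0.025,0],[0.06,-0.197,0.294,-0.025,0],[0.06,-0.197,0.294,-0.025,0],[0.06,-0.197,0.294,-0.025,0]]
  grip_n: 30

```text
t: 1.27
eef_pos: [0.33, -0.274, 0.2701]
ee_rot: [3.141, -0.0, -2.741]
force: [-0.4, 0.1, -0.2]
width: 0.0599
gripper_force: 0.0
```

Request:
nudge_tcp:
  motion:
    - [[0.06,-0.152,0.13,0,0],[0.06,-0.152,0.13,0,0],[0.06,-0.152,0.13,0,0],[0.06,-0.152,0.13,0,0],[0.06,-0.152,0.13,0,0],[0.06,-0.227,0.316,0,0],[0.06,-0.227,0.316,0,0],[0.06,-0.227,0.316,0,0],[0.06,-0.227,0.316,0,0],[0.06,-0.227,0.316,0,0],[0.06,-0.227,0.316,0,0],[0.06,-0.326,0.299,0,0],[0.06,-0.326,0.299,0,0],[0.06,-0.326,0.299,0,0],[0.06,-0.326,0.299,0,0],[0.06,-0.326,0.299,0,0]]

```text
t: 2.6
eef_pos: [0.5145, 0.1252, 0.2691]
ee_rot: [-3.141, -0.003, -2.747]
force: [-0.9, 0.2, -1.0]
width: 0.0606
gripper_force: 0.0
```

Run:
```python
from h import *
s=get_state();print(s["eef_pos"],s["ee_rot"])
y=s["ee_rot"][2];X=np.array([np.cos(y),np.sin(y)]);Y=np.array([np.sin(y),-np.cos(y)])
d=np.array([.514,.1258])-s["eef_pos"][:2];print(d@X,d@Y)
f=viewer.grab_frame("scene");g=viewer.grab_frame("top")
cv2.imwrite("pics/ab.png",np.hstack([f[120:320,160:360],g[100:300,180:380]])[:,:,::-1].repeat(2,0).repeat(2,1))
```

```text
[0.51445623 0.12520454 0.26912608] [-3.14123214e+00 -2.66345517e-03 -2.74695268e+00]
0.00019222639698432268 0.0007250963097980096
```

View pics/ab.png

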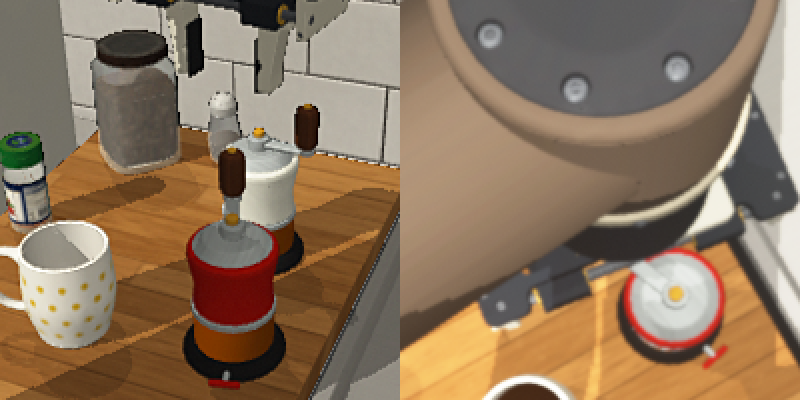

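The fingers straddle the red knob: the tips are at scene (255,157) and (293,166), with the knob cap between them at (275,195). They are well clear of the white knob, so I descend.

Request:
nudge_tcp:
  motion:
    - [[0.06,0,0,0.03,0],[0.06,0,0,0.055,0],[0.06,0,0,0.07,0],[0.06,0,0,0.08,0],[0.06,0,0,0.09,0],[0.06,0,0,0.095,0],[0.06,0,0,0.095,0],[0.06,0,0,0.095,0]]

```text
t: 3.37
eef_pos: [0.5143, 0.1266, 0.176]
ee_rot: [-3.142, 0.001, -2.745]
force: [0.0, 0.0, 0.8]
width: 0.0599
gripper_force: 0.0
```

Run:
```python
from h import *
f=viewer.grab_frame("scene")
cv2.imwrite("pics/d.png",f[150:270,200:360][:,:,::-1].repeat(4,0).repeat(4,1))
```

```text
(no output)
```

View pics/d.png

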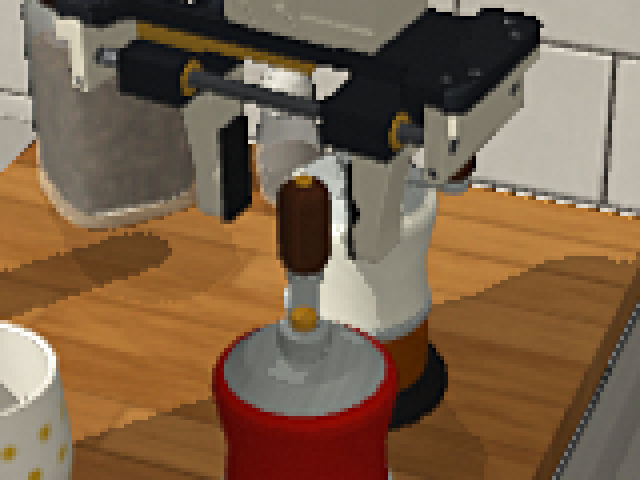

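The fingers flank the knob: the pad tips are at about scene (259,204) and (288,214) and the knob base is at (275,218). The knob may lie a few mm nearer the camera, which is tool +x, so I shift 2.5 mm and close.

Request:
nudge_tcp:
  motion:
    - [[0.06,0.0025,0,0.002,0],[0.04,0.0025,0,0.002,0],[0.03,0.0025,0,0.002,0],[0.026,0.0025,0,0.002,0],[0.02,0.0025,0,0.002,0],[0.015,0.0025,0,0.002,0],[0.015,0.0025,0,0.002,0],[0.015,0.0025,0,0.002,0],[0.015,0.0025,0,0.002,0]]
  grip_n: 30

```text
t: 4.17
eef_pos: [0.5118, 0.1253, 0.1734]
ee_rot: [-3.141, -0.0, -2.745]
force: [0.8, -1.5, 1.1]
width: 0.0228
gripper_force: 30.0
```

Run:
```python
from h import *
f=viewer.grab_frame("scene")
cv2.imwrite("pics/e.png",f[150:270,200:360][:,:,::-1].repeat(4,0).repeat(4,1))
```

```text
(no output)
```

View pics/e.png

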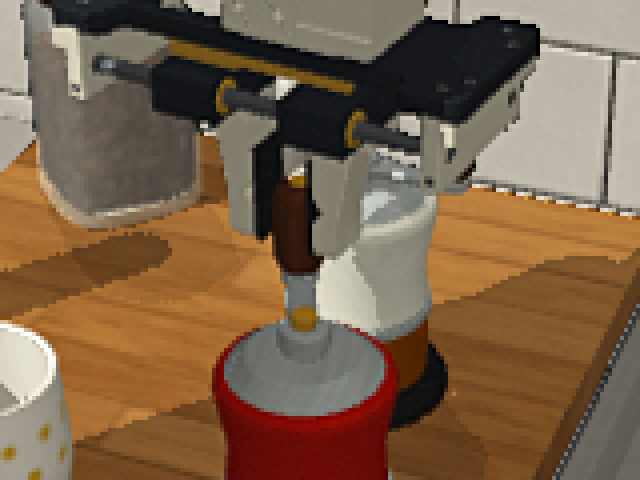

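The fingers have closed on the knob, with its cap at scene (274,195), and it moved about 3 mm along tool +y. The grip looks a few mm off-centre, so I reopen, shift and regrip.

Request:
nudge_tcp:
  motion:
    - [[0.04,0,0,0,0],[0.045,0,0,0,0],[0.045,0.003,-0.003,0,0],[0.045,0.003,-0.003,0,0],[0.03,0.003,-0.003,0,0],[0.025,0.003,-0.003,0,0],[0.015,0.003,-0.003,0,0],[0.015,0.003,-0.003,0,0],[0.015,0.003,-0.003,0,0],[0.015,0.003,-0.003,0,0],[0.015,0.003,-0.003,0,0]]
  grip_n: 35

```text
t: 5.13
eef_pos: [0.5103, 0.1221, 0.1734]
ee_rot: [3.141, 0.001, -2.745]
force: [0.5, 3.1, 0.6]
width: 0.0228
gripper_force: 35.0
```

Run:
```python
from h import *
f=viewer.grab_frame("scene")
print(get_state()["eef_pos"])
print(blobs(f,(14,120,150),(32,255,255),(268,188,282,200),2))
c=np.array([.505,.117]) ; 
# tool-axis circle rows, start angle .927, clockwise
y=-2.745;X=np.array([np.cos(y),np.sin(y)]);Y=np.array([np.sin(y),-np.cos(y)])
a0=.927;r=.05
for i in range(1,41):
    a=a0-i*np.pi/20; d=r*np.array([np.cos(a)-np.cos(a0),np.sin(a)-np.sin(a0)]);print(f"[0.015,{d@X:.4f},{d@Y:.4f},0,0]",end="," if i%20 else "\n")
```

```text
[0.5103466  0.122032   0.17347929]
[]
[0.015,-0.0034,-0.0071,0,0],[0.015,-0.0057,-0.0146,0,0],[0.015,-0.0068,-0.0223,0,0],[0.015,-0.0066,-0.0302,0,0],[0.015,-0.0053,-0.0379,0,0],[0.015,-0.0027,-0.0453,0,0],[0.015,0.0010,-0.0522,0,0],[0.015,0.0057,-0.0585,0,0],[0.015,0.0114,-0.0639,0,0],[0.015,0.0178,-0.0684,0,0],[0.015,0.0249,-0.0719,0,0],[0.015,0.0324,-0.0741,0,0],[0.015,0.0402,-0.0752,0,0],[0.015,0.0480,-0.0751,0,0],[0.015,0.0557,-0.0737,0,0],[0.015,0.0632,-0.0711,0,0],[0.015,0.0701,-0.0674,0,0],[0.015,0.0763,-0.0627,0,0],[0.015,0.0818,-0.0570,0,0],[0.015,0.0863,-0.0506,0,0]
[0.015,0.0897,-0.0435,0,0],[0.015,0.0920,-0.0360,0,0],[0.015,0.0930,-0.0283,0,0],[0.015,0.0929,-0.0204,0,0],[0.015,0.0915,-0.0127,0,0],[0.015,0.0889,-0.0053,0,0],[0.015,0.0852,0.0017,0,0],[0.015,0.0805,0.0079,0,0],[0.015,0.0749,0.0133,0,0],[0.015,0.0684,0.0178,0,0],[0.015,0.0614,0.0213,0,0],[0.015,0.0539,0.0235,0,0],[0.015,0.0461,0.0246,0,0],[0.015,0.0382,0.0245,0,0],[0.015,0.0305,0.0231,0,0],[0.015,0.0231,0.0205,0,0],[0.015,0.0162,0.0168,0,0],[0.015,0.0099,0.0121,0,0],[0.015,0.0045,0.0064,0,0],[0.015,-0.0000,-0.0000,0,0]
```

Request:
nudge_tcp:
  motion:
    - [[0.015,-0.0015,-0.0035,0,0],[0.015,-0.0034,-0.007,0,0],[0.015,-0.0057,-0.0146,0,0],[0.015,-0.0068,-0.0223,0,0],[0.015,-0.0066,-0.0302,0,0],[0.015,-0.0053,-0.0379,0,0],[0.015,-0.0027,-0.0453,0,0],[0.015,0.001,-0.0522,0,0],[0.015,0.0057,-0.0585,0,0],[0.015,0.0114,-0.0639,0,0],[0.015,0.0178,-0.0684,0,0],[0.015,0.0178,-0.0684,0,0]]
  grip_n: 45

```text
t: 6.18
eef_pos: [0.5187, 0.0511, 0.1732]
ee_rot: [3.14, -0.0, -2.746]
force: [-7.0, 7.0, 3.7]
width: 0.0227
gripper_force: 45.0
```

Request:
nudge_tcp:
  motion:
    - [[0.015,0.0035,-0.0015,0,0],[0.015,0.0073,-0.003,0,0],[0.015,0.015,-0.0047,0,0],[0.015,0.023,-0.0055,0,0],[0.015,0.0307,-0.0054,0,0],[0.015,0.0384,-0.004,0,0],[0.015,0.0459,-0.0014,0,0],[0.015,0.0528,0.0023,0,0],[0.015,0.059,0.007,0,0],[0.015,0.0645,0.0127,0,0],[0.015,0.069,0.0191,0,0],[0.015,0.069,0.0191,0,0]]
  grip_n: 45

```text
t: 7.18
eef_pos: [0.4494, 0.0427, 0.1734]
ee_rot: [3.141, 0.003, -2.745]
force: [1.8, 4.6, -4.1]
width: 0.023
gripper_force: 45.0
```

Request:
nudge_tcp:
  motion:
    - [[0.015,0.0018,0.0035,0,0],[0.015,0.0034,0.0071,0,0],[0.015,0.0057,0.0146,0,0],[0.015,0.0067,0.0223,0,0],[0.015,0.0066,0.0302,0,0],[0.015,0.0052,0.0379,0,0],[0.015,0.0026,0.0453,0,0],[0.015,-0.0011,0.0523,0,0],[0.015,-0.0058,0.0585,0,0],[0.015,-0.0114,0.0639,0,0],[0.015,-0.0179,0.0684,0,0],[0.015,-0.0249,0.0719,0,0],[0.015,-0.0324,0.0741,0,0],[0.015,-0.0402,0.0752,0,0],[0.015,-0.0481,0.0751,0,0],[0.015,-0.0558,0.0737,0,0],[0.015,-0.0632,0.0711,0,0],[0.015,-0.0701,0.0674,0,0],[0.015,-0.0764,0.0627,0,0],[0.015,-0.0764,0.0627,0,0]]
  grip_n: 45

```text
t: 8.85
eef_pos: [0.4969, 0.1297, 0.1734]
ee_rot: [-3.141, 0.0, -2.745]
force: [1.6, 0.0, 0.5]
width: 0.0229
gripper_force: 45.0
```

Run:
```python
from h import *
print(get_state()["force"])
f=viewer.grab_frame("scene")
cv2.imwrite("pics/f.png",f[150:270,200:360][:,:,::-1].repeat(4,0).repeat(4,1))
```

```text
[1.57328238 0.00854269 0.54561004]
```

View pics/f.png

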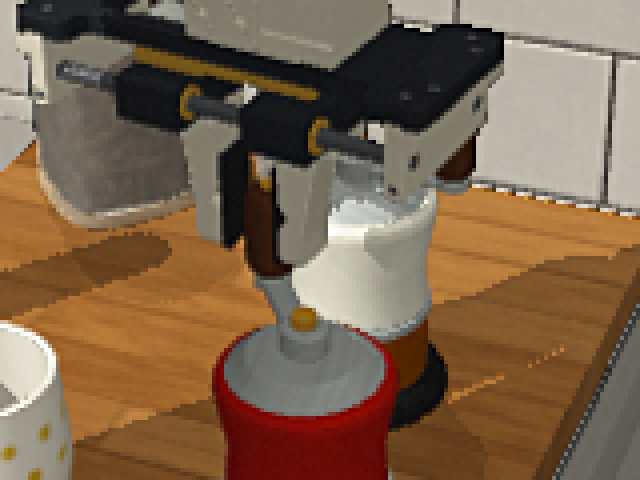

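The picture shows the knob firmly held at scene (267,205), about 18° short of one full turn. I continue with the second turn.

Request:
nudge_tcp:
  motion:
    - [[0.015,-0.0027,-0.0028,0,0],[0.015,-0.0054,-0.0057,0,0],[0.015,-0.0099,-0.0121,0,0],[0.015,-0.0133,-0.0192,0,0],[0.015,-0.0156,-0.0267,0,0],[0.015,-0.0167,-0.0344,0,0],[0.015,-0.0165,-0.0423,0,0],[0.015,-0.0152,-0.05,0,0],[0.015,-0.0126,-0.0574,0,0],[0.015,-0.0089,-0.0643,0,0],[0.015,-0.0042,-0.0706,0,0],[0.015,0.0015,-0.076,0,0],[0.015,0.0079,-0.0805,0,0],[0.015,0.015,-0.084,0,0],[0.015,0.0225,-0.0862,0,0],[0.015,0.0303,-0.0873,0,0],[0.015,0.0381,-0.0872,0,0],[0.015,0.0458,-0.0858,0,0],[0.015,0.0533,-0.0832,0,0],[0.015,0.0533,-0.0832,0,0]]
  grip_n: 45

```text
t: 10.57
eef_pos: [0.4779, 0.0326, 0.1734]
ee_rot: [3.141, 0.003, -2.745]
force: [3.4, 4.8, -4.2]
width: 0.0226
gripper_force: 45.0
```

Request:
nudge_tcp:
  motion:
    - [[0.015,0.0035,0.0019,0,0],[0.015,0.0069,0.0037,0,0],[0.015,0.0131,0.0084,0,0],[0.015,0.0186,0.0141,0,0],[0.015,0.0231,0.0205,0,0],[0.015,0.0265,0.0276,0,0],[0.015,0.0288,0.0351,0,0],[0.015,0.0298,0.0428,0,0],[0.015,0.0297,0.0507,0,0],[0.015,0.0283,0.0584,0,0],[0.015,0.0257,0.0658,0,0],[0.015,0.022,0.0728,0,0],[0.015,0.0173,0.079,0,0],[0.015,0.0117,0.0844,0,0],[0.015,0.0052,0.0889,0,0],[0.015,-0.0018,0.0924,0,0],[0.015,-0.0093,0.0946,0,0],[0.015,-0.0171,0.0957,0,0],[0.015,-0.025,0.0956,0,0],[0.015,-0.025,0.0956,0,0]]
  grip_n: 45

```text
t: 12.23
eef_pos: [0.466, 0.1309, 0.1734]
ee_rot: [-3.141, 0.0, -2.745]
force: [3.8, 1.1, 2.0]
width: 0.0228
gripper_force: 45.0
```

Request:
nudge_tcp:
  motion:
    - [[0.015,-0.0039,-0.0007,0,0],[0.015,-0.0077,-0.0014,0,0],[0.015,-0.0151,-0.004,0,0],[0.015,-0.022,-0.0077,0,0],[0.015,-0.0283,-0.0124,0,0],[0.015,-0.0337,-0.0181,0,0],[0.015,-0.036,-0.0213,0,0],[0.015,-0.0382,-0.0245,0,0],[0.015,-0.0382,-0.0245,0,0],[0.015,-0.0382,-0.0245,0,0]]
  grip_n: 45

```text
t: 13.07
eef_pos: [0.5099, 0.1224, 0.1734]
ee_rot: [-3.141, 0.001, -2.745]
force: [3.0, 1.7, 0.3]
width: 0.0226
gripper_force: 45.0
```

Request:
nudge_tcp:
  motion:
    - [[0.03,0,0,0,0],[0.04,0,0,0,0],[0.05,0,0,0,0],[0.055,0,0,0,0],[0.055,0,0,0,0],[0.055,0,0,-0.02,0],[0.055,0,0,-0.05,0],[0.055,0,0,-0.08,0],[0.055,0,0,-0.1,0],[0.055,0,0,-0.1,0],[0.055,0,0,-0.1,0],[0.055,0,0,-0.1,0]]

```text
t: 14.07
eef_pos: [0.5086, 0.1225, 0.2727]
ee_rot: [3.141, -0.001, -2.745]
force: [-0.3, 0.0, -0.5]
width: 0.0549
gripper_force: 0.0
```

Run:
```python
from h import *
f=viewer.grab_frame("scene")
cv2.imwrite("pics/g.png",np.hstack([x[150:270,200:360] for x in (cv2.imread("pics/scene0.png"),f[:,:,::-1])]).repeat(2,0).repeat(2,1))
```

```text
(no output)
```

View pics/g.png

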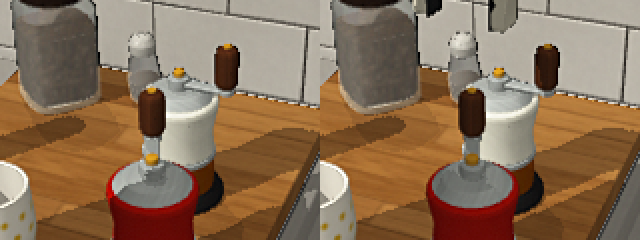

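The red knob stands where it began, at (275,195) in both pictures. The white knob has not moved, and the gripper is clear of everything.

```bash
python3 -c "
from station import arm, viewer, get_state
print(arm.job_done())"
```

```text
the job is handed in; nothing more can be done
None
```

I turned the red mill's crank two full turns clockwise and released its knob at its starting position; the white mill was not moved, and I handed the job in at about 14 s (no verdict was returned).

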